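# Prop open the crimper's dial guard and run the dial up to its stop

## Task

On the hose crimper's dial unit, lift the clear sprung flip guard by its red tab, up and back past upright until its stay drops in behind the catch, then ease it down on to the stay and let go, so that it stands propped open; do not let it drop or lean hard on the stay. Then turn the black dial clockwise until you feel it come up snug against its end stop, without forcing it, and leave it there. Leave the guard propped and the loose parts on the bench where they are.

Things in the scene. Friction and masses are not known exactly. Their poses are not given: they have to be found in the camera images.
- console: Grey dial unit, bolted down, 305 mm deep (x), 290 wide (y). Origin: on the bench straight below the dial's axis; front (-x) faces the robot, front face 55 mm before the origin. Deck 75 mm above the bench; cheeks along both sides (inner faces 238 mm apart) 93 mm high; behind the deck, from x = 115 to 250 mm, the rear housing, 112 mm high.
- hinge_line (a point): Middle of the guard's hinge line (along the unit's y) at the front top edge of the rear housing: 115 mm behind the dial's axis, 118 mm above the bench. Axes as the unit's.
- guard (a joint): Opening angle of the flip guard, rad: 0 closed (level), 1.57 upright, end stop 1.92. A spring and its weight always close it, about 1 to 2 N at the tab. Clear panel in an aluminium frame, 165 mm from hinge to front edge, 250 wide, 6 thick, 0.2 kg.
- guard_grip (a point): Grip point on the red pull tab, 195 mm from the hinge line, mid-thickness. The tab sticks out 42 mm from the middle of the guard's front edge, 26 mm wide (unit's y), 8 thick; this point is 30 mm out from that edge. Pinched across its width, the tab can turn between the fingers as the guard swings. Turns with the guard; closed, its axes are the unit's.
- stay: Steel stay 100 mm long with red rubber foot, pinned (origin) to the guard's left edge, 65 mm from the hinge. As the guard rises the foot drags back along a rail on the left cheek and drops behind a catch tooth. The tooth's place varies, not given: it stands at 1.45 to 1.75 rad; from 1.84 up the foot is past it. Lowered on to it, the pull at the tab vanishes. It bends over 40 N (8 N at the tab).
- dial (a joint): Dial angle, rad, growing clockwise seen from above. Starts at 0 to 0.35; the end stop is met 0.5 to 1.4 rad further on: it is set anew each time, so it must be felt. Drags evenly with about 0.12 N m and stays where it is left; at the stop the resistance rises steeply.
- dial_grip (a point): On the dial's vertical axis at grip height, 107 mm above the bench (5 mm below the bar's top). The grip is a black upright bar 50 mm long, 13 thick, from 83 to 112 mm above the bench, on a round skirt of 64 mm diameter. Turns with the dial: x axis along the bar, -x to the end with the white pointer line.
- bezel: Flat aluminium graduated ring, 96 mm across, on the deck under the dial; fixed. Origin: on the bench below the dial's axis. The dial's end stop, a sprung bumper, is inside it out of sight: it gives a little (about 4 N m per rad) and is damaged by more than about 0.5 N m beyond the dial's drag.
- ferrule: Loose brass hose ferrule, 28 mm diameter, 40 tall, standing beside the unit's left side. Bystander. Origin: underside.
- adapter: Loose steel adapter, 32 mm diameter, 36 tall, standing beside the unit's right side. Bystander. Origin: underside.
- die_ring: Loose dark steel die ring, 60 mm outer, 32 inner diameter, 22 tall, lying on top of the rear housing. Bystander. Origin: underside.
- carton: Loose cardboard carton 75 x 55 x 85 mm on the bench to the right. Bystander. Origin: underside.
- tape_roll: Loose roll of packing tape, 100 mm across, 48 tall, lying on the bench to the left. Bystander. Origin: underside.
- part_bin: Loose blue parts bin 150 x 100 x 70 mm on the bench to the left. Bystander. Origin: underside.
- wrench: Loose wrench lying on the bench to the right. Bystander.

How it is judged:
On the way, in this order (a step that is already met when the one before it is completed fails the run):
1. the guard stands propped open on its stay, let go (value of joint guard between 1.38 and 1.82 rad and velocity of joint guard between -0.1 and 0.1 rad/s and contact force between the fingers and anything else below 0.2 N), for 0.2 s.
2. the dial is brought up snug against the end stop inside its bezel (contact force between bezel and anything else above 2 N), for 0.1 s.
At the end, for the whole second after the job is handed in: The guard stands still, propped on its stay (1.38 to 1.82 rad); the dial is at rest, still bearing against its end stop (over 0.2 N) (value of joint guard between 1.38 and 1.82 rad and velocity of joint guard between -0.1 and 0.1 rad/s and contact force between bezel and anything else above 0.2 N and velocity of joint dial between -0.1 and 0.1 rad/s); the robot touches nothing.
It fails at once if the guard drops or snaps down (faster than 2 rad/s) (velocity of joint guard below -2 rad/s).
It fails at once if the stay is loaded with more than 40 N (contact force between stay and anything else above 40 N).
It fails at once if the dial is forced: more than 20 N on its end stop (contact force between bezel and anything else above 20 N).
It fails at once if a loose part is moved by more than 30 mm (distance of any of ferrule, adapter, die_ring, carton, tape_roll, part_bin, wrench from where it was at the start of the episode above 0.03 m).
It also fails if it takes over 72 s, if anything falls off the work surface, if the arm or the gripper's body presses on something with over 40 N, if the wrist force passes 120 N, or if a joint passes its speed limit or range.

## Robot

A 6-joint arm with a two-finger parallel gripper is mounted at the origin on the work surface. World frame = base frame: x ahead of the robot, y to its left, z up, the work surface at z = 0. Lengths are in m, angles in rad, forces in N, time in s.
With the tool pointing down it reaches from about 0.4 to 0.825 m from the base axis. Payload 7 kg.
Tool frame: the origin (TCP) lies between the finger pads; the fingertips stand 8 mm ahead of it and the grasp point (between the pads) lies 11 mm behind it (arm.finger_overhang is the distance from the TCP to the fingertips, in m); z points along the fingers, y is the line along which they close (so a half turn about z gives the same grasp; the last joint's range is limited). The gripper opens to 88 mm and grips with 3 to 60 N. Pads are 19 mm wide; open, the fingers measure 130 mm over their backs; the gripper's body (78 mm by 193 mm) begins 47 mm behind the grasp point.
Start: joints at [1.637, 0.359, 0.012, 0, -1.224, -0.288], TCP at [0.149, 0.658, 0.235] pointing down, gripper open.
Joint ranges: [-3.07, 3.07], [-1.43, 2.12], [-1.02, 1.25], [-3.03, 1.67], [-3.05, -0], [-3.03, 3.03]. Speed limits (rad/s): [2.39, 2.39, 3.01, 3.14, 3.14, 3.14].

## Interface

Orientations are given as [roll, pitch, yaw] about the fixed x, y, z axes, in that order (R = Rz(yaw) Ry(pitch) Rx(roll)).
In Python, from station import arm gives the robot as it stands.
- The arm moves only by the tool move_arm, never from a script. Its argument "rows" is text: rows parted by semicolons, each of 7 numbers parted by spaces: the turn, a rotation vector about the tool's x, y, z in degrees, then the shift along the tool's x, y, z in m, then the finger opening in m, from 0 to 0.0876. A call has 1 to 8 rows; each row shifts and turns the commanded pose from where the row before left it, along the tool's axes as they then stand; what a row does not reach is not made up. A row lasts 1/8 s, in which the tool goes at most 62.5 mm and 10.7 degrees, less where a joint would pass 70% of its speed; a pose out of reach is approached as far as the arm can. A call is refused whole if a number of a shift passes 0.0625 or a number of a turn 10.7, either way. A call with a gripper value outside its range is refused whole. The fingers move at their own pace and stop on an object; "squeeze" is the grip in N (left out, the last holds). Time passes only in rows, so rows that do not move let the fingers close. It gives the time, the measured TCP pose, the force, the opening and the grip force at its end, in the units of the state.
- arm.get_state(): the state, without advancing time (a new reading comes with each control period).
- arm.grab_frame(name): name is "scene" or "top" or "wrist"; returns (picture, depth): 420x560x3 uint8, blue, green, red; 420x560 float32, m along the optical axis (not along the pixel's ray), 0 where there is no reading.
- arm.camera_model(name): a dict with "mtx" (3x3 intrinsics, pixels), "k1" (the pictures are not rectified: a ray, as slopes to the right and down, at radius r is drawn at 1 + k1 r^2 times it, then the intrinsics apply), "camera_from_world" (4x4, takes a point from world to camera coordinates); the wrist camera has in their place "mount" (4x4, takes a point from camera to tool coordinates, whose origin is the TCP and whose axes are the flange's). Camera axes: x right, y down, z forward; pixel columns grow to the right and rows downward; lengths in m; the calibration is good to about 2 mm. A picture is of the moment at which its call begins: read the wrist's pose just before it. camera_model takes no time and is no camera call.
- arm.job_done(): hands the job in; it is judged then, once.
The state is a dict: "t": time; "q": joint angles; "qd": joint speeds; "joint_efforts": joint torques, N m; "eef_pos": TCP position; "ee_rot": TCP orientation; "force": force on the tool from outside, world axes, zero at the start; "moment": the same for the moment, N m; "width": finger opening in m; "gripper_force": force on a finger pad.
Only numpy, scipy, OpenCV 4.12 (cv2) and the standard library are available. Lean on these libraries where they do the work, as an engineer would, in place of code of your own. Each camera call takes 0.05 s, during which the arm holds its last target. There are 200 camera calls.

## Working session

There is one attempt and no reset: what is moved stays moved. The work goes in short steps, Python scripts to look and compute and a tool call to move; the robot and the scene stay as the last step left them, time stands still between calls to the robot, and variables do not carry over. Pictures are saved under pics/ and viewed, at most 10 in all, crops included, and the job is handed in when it is done.

Besides the shell and the picture viewer there is one more tool, called after ">>>" as name(argument=value, ...) on one line, values as JSON. move_arm: Moves the arm, as the interface text tells. Its arguments: {"type":"object","properties":{"rows":{"type":"string"},"squeeze":{"type":"number"}},"required":["rows"]}

```bash
ls; mkdir -p pics; cat > h.py <<'E'
import numpy as np, cv2
from station import arm
from scipy.spatial.transform import Rotation as R
def tool():
    s=arm.get_state(); T=np.eye(4); T[:3,:3]=R.from_euler('xyz',s['ee_rot']).as_matrix(); T[:3,3]=s['eef_pos']; return T
def cam(name):
    m=arm.camera_model(name)
    W=tool()@np.array(m['mount']) if 'mount' in m else np.linalg.inv(np.array(m['camera_from_world']))
    return np.array(m['mtx']),m['k1'],W
def ray(c,uv):
    K,k1,W=c; d=np.linalg.solve(K,np.array([uv[0],uv[1],1.]))[:2]
    p=d.copy()
    for _ in range(20): p=d/(1+k1*(p@p))
    return W[:3,3],W[:3,:3]@np.array([p[0],p[1],1])
def plane(c,uv,z):
    o,d=ray(c,uv); return o+d*(z-o[2])/d[2]
def dep(c,uv,Z):
    o,d=ray(c,uv); return o+d*Z
def tri(rays):
    A=0;b=0
    for o,d in rays:
        d=d/np.linalg.norm(d);P=np.eye(3)-np.outer(d,d);A=A+P;b=b+P@o
    x=np.linalg.solve(A,b); return x,[np.linalg.norm((np.eye(3)-np.outer(d,d)/(d@d))@(x-o)) for o,d in rays]
def proj(c,X):
    K,k1,W=c; q=np.linalg.inv(W)@np.append(X,1); p=q[:2]/q[2]; p=p*(1+k1*(p@p)); return (K@np.append(p,1))[:2]
E
python3 - <<'E'
from h import *
print(arm.get_state())
ims=[]
for n in ['scene','top','wrist']:
    c=cam(n); im,d=arm.grab_frame(n); cv2.imwrite(f'pics/{n}0.png',im); np.save(f'pics/{n}0.npy',d)
    np.savez(f'pics/{n}0c.npz',K=c[0],k1=c[1],W=c[2]); print(n,c[2].round(3).tolist(),c[0][0,0])
E
```

```text
pics
{'t': 0.0, 'q': array([ 1.63707922e+00,  3.59365516e-01,  1.10373915e-02, -3.63503730e-04,
       -1.22412880e+00, -2.88136643e-01]), 'qd': array([ 0.00015164,  0.00011821,  0.00013048, -0.00055577,  0.00041541,
       -0.00127586]), 'joint_efforts': array([ 3.05624730e-03, -5.82729042e+01,  2.93053901e+01,  6.99692041e+00,
        7.10288499e-03, -1.56107162e-04]), 'eef_pos': array([0.14841941, 0.65796628, 0.23362477]), 'ee_rot': array([ 3.13990340e+00, -1.44303085e-04, -2.21977413e-01]), 'force': array([-0.68837068,  0.1665838 ,  0.49190467]), 'moment': array([ 0.06497496,  0.00810706, -0.01249224]), 'gripper_force': 0.0, 'width': 0.08748790801978093}
scene [[-0.799, 0.345, -0.493, 1.263], [0.601, 0.484, -0.636, 0.881], [0.019, -0.804, -0.594, 0.942], [0.0, 0.0, 0.0, 1.0]] 454.61776196013506
top [[0.017, -0.984, 0.179, 0.322], [-1.0, -0.016, 0.009, -0.02], [-0.006, -0.179, -0.984, 1.395], [0.0, 0.0, 0.0, 1.0]] 499.97964312825394
wrist [[-0.219, -0.937, -0.274, 0.222], [-0.976, 0.21, 0.06, 0.641], [0.001, 0.28, -0.96, 0.382], [0.0, 0.0, 0.0, 1.0]] 348.8819675480892
```

View pics/top0.png

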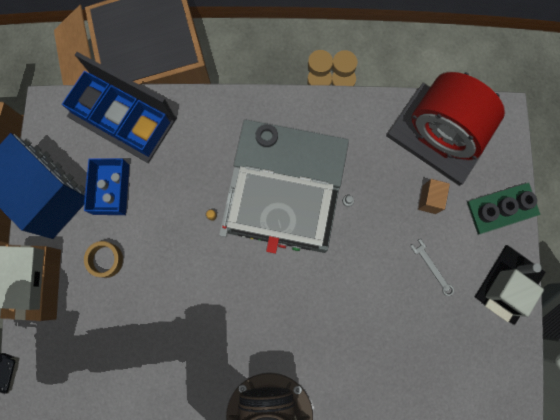

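View pics/scene0.png

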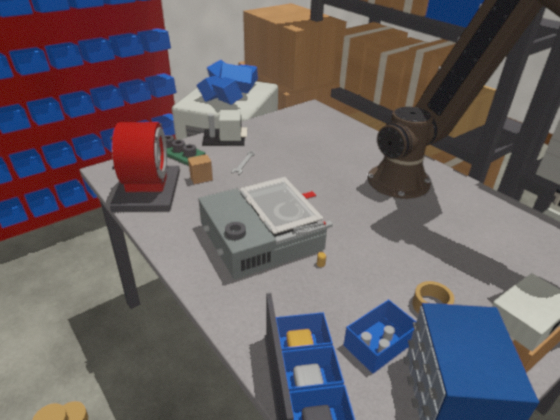

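The top view shows the dial unit with its closed guard at about (280,190), slightly turned. The red tab is at (272,244), the bezel at (278,220), the die ring at (266,134), the ferrule at (211,214) and the adapter at (349,200). In the scene view the tab is at (308,196).

```bash
cat > m.py <<'E'
from h import *
def ld(n): z=np.load(f'pics/{n}0c.npz'); return (z['K'],float(z['k1']),z['W']),cv2.imread(f'pics/{n}0.png'),np.load(f'pics/{n}0.npy')
ct,it,dt=ld('top'); cs,is_,ds=ld('scene')
def red(im,box):
    x0,y0,x1,y1=box; h=cv2.cvtColor(im,cv2.COLOR_BGR2HSV)
    m=(((h[...,0]<8)|(h[...,0]>172))&(h[...,1]>140)&(h[...,2]>70)).astype(np.uint8); k=np.zeros_like(m);k[y0:y1,x0:x1]=m[y0:y1,x0:x1]
    n,l,s,c=cv2.connectedComponentsWithStats(k); return [(s[i].tolist(),c[i].round(1).tolist()) for i in range(1,n) if s[i,4]>3],l
rt,lt=red(it,(200,150,360,270)); rs,ls=red(is_,(190,170,345,270)); print(rt);print(rs)
a=max(rt,key=lambda r:r[0][4])[1]; b=max(rs,key=lambda r:r[0][4])[1]
print('tab tri',tri([ray(ct,a),ray(cs,b)]))
print('tab depth',dep(ct,a,dt[int(a[1]),int(a[0])]))
# point cloud from top
pts=[];
for v in range(100,270):
    for u in range(200,370):
        if dt[v,u]>0: pts.append([*dep(ct,(u,v),dt[v,u]),u,v])
p=np.array(pts)
print(np.histogram(p[:,2],bins=np.arange(-.01,.16,.005)))
for lo,hi in ((.104,.1145),(.114,.130)):
    q=p[(p[:,2]>lo)&(p[:,2]<hi)]; r=cv2.minAreaRect((q[:,:2]*1000).astype(np.float32)); print(lo,len(q),r,cv2.boxPoints(r).tolist())
big=cv2.resize(it[110:260,195:365],None,fx=4.5,fy=4,interpolation=cv2.INTER_CUBIC); cv2.imwrite('pics/topz.png',big)
E
python3 m.py
```

```text
[([267, 237, 12, 16, 147], [272.2, 244.4]), ([279, 245, 6, 3, 11], [281.5, 246.1])]
[([303, 192, 12, 6, 46], [308.9, 194.4])]
tab tri (array([ 0.45324704, -0.00053996,  0.12119139]), [np.float64(0.00020654927513723506), np.float64(0.00020654927513719012)])
tab depth [ 0.45342749 -0.00068073  0.12086771]
(array([1370, 8560, 5605,  374,   38,   29,   14,   19,   47,   67,   55,
         35,   49,   50,   44,   33,  160,  125,   16,   27,   64,  104,
        364, 1798, 3093, 3808, 2439,  164,  187,   43,    1,    0,    0]), array([-0.01 , -0.005,  0.   ,  0.005,  0.01 ,  0.015,  0.02 ,  0.025,
        0.03 ,  0.035,  0.04 ,  0.045,  0.05 ,  0.055,  0.06 ,  0.065,
        0.07 ,  0.075,  0.08 ,  0.085,  0.09 ,  0.095,  0.1  ,  0.105,
        0.11 ,  0.115,  0.12 ,  0.125,  0.13 ,  0.135,  0.14 ,  0.145,
        0.15 ,  0.155]))
0.104 4749 ((607.6704711914062, -28.393844604492188), (291.0188903808594, 327.51080322265625), 79.42115783691406) [[419.98455810546875, -141.36651611328125], [741.9287109375, -201.49368286132812], [795.3563842773438, 84.57882690429688], [473.4122314453125, 144.70599365234375]]
0.114 6894 ((599.4404296875, -26.674057006835938), (286.19805908203125, 337.5946350097656), 79.38191986083984) [[407.1657409667969, -136.22000122070312], [738.9798583984375, -198.42568969726562], [791.715087890625, 82.87188720703125], [459.9010009765625, 145.07757568359375]]
```

View pics/topz.png

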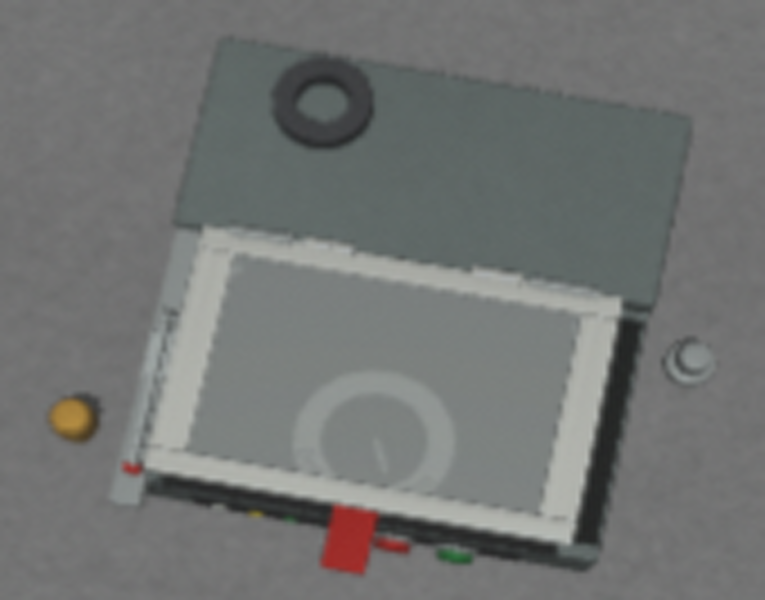

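The enlarged crop shows the guard frame corners at front (143,470) and (572,543), the housing rear corners at (225,37) and (690,117), the bezel centre near (375,438), and the tab from (350,508) to (345,572). I'll fit the unit's pose to these.

```bash
cat > f.py <<'E'
from m import *
from scipy.optimize import least_squares
z=lambda x,y:(195+(x+.5)/4.5-.5,110+(y+.5)/4-.5)
L=[((225,37),.112,(.25,.145)),((690,117),.112,(.25,-.145)),((143,471),.121,(-.05,.125)),((572,544),.121,(-.05,-.125)),((375,438),.077,(0,0)),((349,540),.122,(-.071,0))]
P=np.array([plane(ct,z(*a),h)[:2] for a,h,_ in L]);C=np.array([c for *_,c in L])
def f(v): r=np.array([[np.cos(v[2]),-np.sin(v[2])],[np.sin(v[2]),np.cos(v[2])]]); return (C@r.T+v[:2]-P).ravel()
s=least_squares(f,[.53,0,-.15]); print('pose',s.x,np.degrees(s.x[2])); print((f(s.x)*1000).reshape(-1,2).round(1))
x,y,a=s.x;u=np.array([np.cos(a),np.sin(a)])
for n,k in (('hinge',.115),('grip',-.08)): print(n,np.array([x,y])+k*u)
# tab orientation from mask
v,uu=np.where(lt==1+int(np.argmax([r[0][4] for r in rt])))
q=np.array([plane(ct,(i,j),.122)[:2] for i,j in zip(uu,v)]); print('tab',cv2.minAreaRect((q*1000).astype(np.float32)))
# scene check
for k,zz in ((-.08,.118),(.115,.118)): print(proj(cs,[*(np.array([x,y])+k*u),zz]),proj(ct,[*(np.array([x,y])+k*u),zz]))
E
python3 f.py | tail -14
```

```text
0.104 4749 ((607.6704711914062, -28.393844604492188), (291.0188903808594, 327.51080322265625), 79.42115783691406) [[419.98455810546875, -141.36651611328125], [741.9287109375, -201.49368286132812], [795.3563842773438, 84.57882690429688], [473.4122314453125, 144.70599365234375]]
0.114 6894 ((599.4404296875, -26.674057006835938), (286.19805908203125, 337.5946350097656), 79.38191986083984) [[407.1657409667969, -136.22000122070312], [738.9798583984375, -198.42568969726562], [791.715087890625, 82.87188720703125], [459.9010009765625, 145.07757568359375]]
pose [ 0.52286517 -0.01376061 -0.18219512] -10.439011525900947
[[ 1.7  3. ]
 [ 1.2 -2.9]
 [ 1.   0.1]
 [-1.2 -0.3]
 [-2.9  0.3]
 [ 0.3 -0.3]]
hinge [ 0.63596173 -0.03459732]
grip [0.4441893 0.0007345]
tab ((496.03289794921875, 124.189453125), (2.5641173124313354e-05, 5.1676836013793945), 1.0164815187454224)
[311.20188408 194.46418826] [271.59545503 248.10060806]
[255.51482553 209.86307472] [286.41305659 175.39008205]
```

Measured pose: origin (0.523, -0.014), yaw -10.4°, with residuals of at most 4 mm. The tab height triangulates to 0.121, against 0.122 expected. Moving now.

>>> move_arm(rows="0 0 -0.3 0.0316 0.0259 0 0.0876; 0 0 -0.3 0.0316 0.0259 0 0.0876; 0 0 -0.3 0.0316 0.0259 0 0.0876; 0 0 -0.3 0.0316 0.0259 0 0.0876; 0 0 -0.3 0.0316 0.0259 0 0.0876; 0 0 -0.3 0.0316 0.0259 0 0.0876; 0 0 -0.3 0.0316 0.0259 0 0.0876; 0 0 -0.2 0.0316 0.0259 0 0.0876")

```text
t: 1.15
eef_pos: [0.3548, 0.4032, 0.2345]
ee_rot: [3.141, 0.0, -0.181]
force: [0.8, 0.3, 0.2]
width: 0.0874
gripper_force: 0.0
```

```bash
cat > go.py <<'E'
import sys
from h import *
# python3 go.py x y z [yaw_deg]: remaining delta in tool axes for TCP target
T=tool(); g=np.array([float(v) for v in sys.argv[1:4]]); print('pos',T[:3,3].round(4),'rot',np.degrees(arm.get_state()['ee_rot']).round(2),'delta',(T[:3,:3].T@(g-T[:3,3])).round(4))
E
python3 go.py .444 .0007 .235
```

```text
pos [0.3548 0.4032 0.2345] rot [ 1.7999e+02  1.0000e-02 -1.0390e+01] delta [ 0.1603  0.3798 -0.0005]
```

>>> move_arm(rows="0 0 0 0.02 0.0475 0 0.06; 0 0 0 0.02 0.0475 0 0.06; 0 0 0 0.02 0.0475 0 0.06; 0 0 0 0.02 0.0475 0 0.06; 0 0 0 0.02 0.0475 0 0.06; 0 0 0 0.02 0.0475 0 0.06; 0 0 0 0.02 0.0475 0 0.06; 0 0 0 0.02 0.0475 0 0.06")

```text
t: 2.15
eef_pos: [0.4429, 0.0002, 0.2348]
ee_rot: [-3.141, -0.0, -0.181]
force: [0.9, 0.3, -0.8]
width: 0.0598
gripper_force: 0.0
```

```bash
cat > w.py <<'E'
from h import *
c=cam('wrist'); im,d=arm.grab_frame('wrist'); cv2.imwrite('pics/wrist1.png',im); np.savez('pics/wrist1c.npz',K=c[0],k1=c[1],W=c[2])
h=cv2.cvtColor(im,cv2.COLOR_BGR2HSV); m=(((h[...,0]<8)|(h[...,0]>172))&(h[...,1]>140)&(h[...,2]>60)).astype(np.uint8)
cs_,_=cv2.findContours(m,0,2)
for k in sorted(cs_,key=cv2.contourArea)[::-1][:3]:
    r=cv2.minAreaRect(k); B=np.array([plane(c,p,.122) for p in cv2.boxPoints(r)]); print(cv2.contourArea(k),r); print(B.round(4).tolist(),B.mean(0).round(4)); 
    print('depth',d[int(r[0][1]),int(r[0][0])],dep(c,r[0],d[int(r[0][1]),int(r[0][0])]).round(4))
E
python3 w.py; python3 go.py .444 .0007 .107
```

```text
1662.5 ((284.0, 189.5), (51.0, 50.0), 90.0)
[[0.4773, 0.0058, 0.122], [0.4705, -0.0313, 0.122], [0.4307, -0.0252, 0.122], [0.4377, 0.0135, 0.122]] [ 0.4541 -0.0093  0.122 ]
depth 0.26987034 [ 0.4541 -0.0093  0.1205]
37.5 ((109.0, 160.5), (7.0, 10.0), 90.0)
[[0.5041, 0.1207, 0.122], [0.5027, 0.1131, 0.122], [0.4975, 0.1147, 0.122], [0.499, 0.1224, 0.122]] [0.5008 0.1177 0.122 ]
depth 0.27661443 [0.4999 0.1251 0.1075]
pos [ 0.4431 -0.0039  0.2345] rot [ 1.7992e+02  2.0000e-02 -1.0500e+01] delta [ 1.000e-04 -4.900e-03  1.275e-01]
```

View pics/wrist1.png

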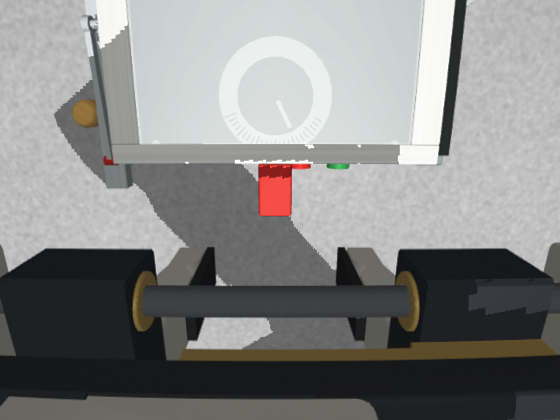

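The wrist view shows the tab at columns 259–291, rows 165–215, merging with a red button at its upper right. The bezel centre is at about (275,95) and the pointer line runs from (277,102) to (289,128). The arm was still settling, so I'll measure again.

```bash
cat > w2.py <<'E'
from h import *
c=cam('wrist'); im,d=arm.grab_frame('wrist')
h=cv2.cvtColor(im,cv2.COLOR_BGR2HSV); m=(((h[...,0]<8)|(h[...,0]>172))&(h[...,1]>140)&(h[...,2]>60)).astype(np.uint8)
m[:,:230]=0;m[:,330:]=0
v,u=np.where(m); lo=v.max(); 
m[:lo-35]=0; v,u=np.where(m); l,r=u.min()-.5,u.max()+.5; print(l,r,lo)
A=plane(c,(l,lo-15),.122);B=plane(c,(r,lo-15),.122);E_=plane(c,((l+r)/2,lo+.5),.122); print(A,B,np.linalg.norm(A-B),'end',E_)
uu=np.array([np.cos(-.1822),np.sin(-.1822)]);print('grip',E_[:2]+.012*uu, 'mid',((A+B)/2)[:2])
E
python3 w2.py; python3 go.py .4442 .0007 .107
```

```text
252.5 285.5 216
[0.44997258 0.01200388 0.122     ] [ 0.44533082 -0.01317623  0.122     ] 0.025604369108497716 end [0.43524518 0.0017628  0.122     ]
grip [ 4.47046548e-01 -4.11521256e-04] mid [ 0.4476517  -0.00058617]
pos [ 0.4428 -0.0019  0.2343] rot [ 1.7995e+02  3.0000e-02 -1.0670e+01] delta [ 0.0009 -0.0029  0.1273]
```

>>> move_arm(rows="0 0 0 0.0025 -0.002 0.02 0.05; 0 0 0 0 0 0.025 0.05; 0 0 0 0 0 0.025 0.05; 0 0 0 0 0 0.022 0.05; 0 0 0 0 0 0.02 0.05; 0 0 0 0 0 0.0153 0.05; 0 0 0 0 0 0 0.05; 0 0 0 0 0 0 0.04")

```text
t: 3.25
eef_pos: [0.4461, 0.0036, 0.1078]
ee_rot: [-3.141, -0.001, -0.181]
force: [0.2, 0.3, 0.5]
width: 0.0445
gripper_force: 0.0
```

>>> move_arm(rows="0 0 0 0 0 0 0.03; 0 0 0 0 0 0 0.02; 0 0 0 0 0 0 0.02; 0 0 0 0 0 0 0.02; 0 0 0 0 0 0 0.02", squeeze=12)

```text
t: 3.88
eef_pos: [0.4454, 0.0007, 0.1078]
ee_rot: [3.138, 0.0, -0.181]
force: [4.5, -17.0, -0.3]
width: 0.026
gripper_force: 12.0
```

```bash
python3 go.py .4456 0 .107; cat > traj.py <<'E'
from h import *
import sys
# tool-down arc rows: radius .195 around hinge; TCP 11mm below grip. moves in tool x,z
r=.195
for a,b,n in ((0,.8,7),(.8,1.5,7),(1.5,1.87,6)):
    th=np.linspace(a,b,n+1); x=-r*np.cos(th); z=r*np.sin(th)
    print(a,b,' ; '.join(f'{i:.4f} 0 {-k:.4f}' for i,k in zip(np.diff(x),np.diff(z))))
E
python3 traj.py
```

```text
pos [0.4454 0.0007 0.1078] rot [ 1.7977e+02  1.0000e-02 -1.0370e+01] delta [0.0003 0.0007 0.0008]
0 0.8 0.0013 0 -0.0222 ; 0.0038 0 -0.0219 ; 0.0063 0 -0.0214 ; 0.0087 0 -0.0205 ; 0.0110 0 -0.0194 ; 0.0131 0 -0.0180 ; 0.0151 0 -0.0164
0.8 1.5 0.0146 0 -0.0129 ; 0.0159 0 -0.0113 ; 0.0169 0 -0.0097 ; 0.0178 0 -0.0080 ; 0.0185 0 -0.0061 ; 0.0190 0 -0.0043 ; 0.0193 0 -0.0023
1.5 1.87 0.0120 0 -0.0005 ; 0.0120 0 0.0003 ; 0.0120 0 0.0010 ; 0.0119 0 0.0017 ; 0.0118 0 0.0025 ; 0.0116 0 0.0032
```

>>> move_arm(rows="0 0 0 0 0.0025 0 0.02; 0 0 0 0.0013 0 -0.0222 0.02; 0 0 0 0.0038 0 -0.0219 0.02; 0 0 0 0.0063 0 -0.0214 0.02; 0 0 0 0.0087 0 -0.0205 0.02; 0 0 0 0.0110 0 -0.0194 0.02; 0 0 0 0.0131 0 -0.0180 0.02; 0 0 0 0.0151 0 -0.0164 0.02")

```text
t: 4.88
eef_pos: [0.5026, -0.0101, 0.2476]
ee_rot: [3.141, 0.002, -0.182]
force: [0.2, -0.9, -2.8]
width: 0.0257
gripper_force: 12.0
```

```bash
cat > st.py <<'E'
from h import *
s=arm.get_state();p=s['eef_pos'];u=np.array([np.cos(-.1822),np.sin(-.1822)])
q=p-tool()[:3,2]*.011
dx=(q[:2]-[.6375,-.035])@u;dz=q[2]-.118
F=s['force'];th=np.arctan2(dz,-dx)
t=np.array([np.sin(th),np.cos(th)]);f=np.array([F[:2]@u,F[2]])
print('t',s['t'],'r',np.hypot(dx,dz),'th',th,'dx,dz',dx.round(4),dz.round(4),'lat',(q[:2]-[.6375,-.035])@[-u[1],u[0]],'F',F.round(1),'tang(close=-)',(f@t).round(2),'rad',(f@[-np.cos(th),np.sin(th)]).round(2),'w',s['width'],s['gripper_force'])
E
python3 st.py
```

```text
t 4.875 r 0.19637759526544815 th 0.7977149589483304 dx,dz -0.1371 0.1406 lat 1.853284492582135e-05 F [ 0.2 -0.9 -2.8] tang(close=-) -1.75 rad -2.25 w 0.025682007953485374 12.000101655721664
```

Tracking well at 0.80 rad. Continuing.

>>> move_arm(rows="0 0 0 0.0146 0 -0.0129 0.02; 0 0 0 0.0159 0 -0.0113 0.02; 0 0 0 0.0169 0 -0.0097 0.02; 0 0 0 0.0178 0 -0.0080 0.02; 0 0 0 0.0185 0 -0.0061 0.02; 0 0 0 0.0190 0 -0.0043 0.02; 0 0 0 0.0193 0 -0.0023 0.02")

```text
t: 5.75
eef_pos: [0.6235, -0.0324, 0.3026]
ee_rot: [3.141, 0.0, -0.182]
force: [-2.8, -0.8, 1.3]
width: 0.0255
gripper_force: 12.0
```

```bash
python3 st.py
```

```text
t 5.75 r 0.19608225251903902 th 1.4983517119783296 dx,dz -0.0142 0.1956 lat -1.2351745519374866e-05 F [-2.8 -0.8  1.3] tang(close=-) -2.46 rad 1.51 w 0.02550434103954964 12.00042262673378
```

>>> move_arm(rows="0 0 0 0.012 0 -0.0005 0.02; 0 0 0 0.012 0 0.0003 0.02; 0 0 0 0.012 0 0.001 0.02; 0 0 0 0.0119 0 0.0017 0.02; 0 0 0 0.0118 0 0.0025 0.02; 0 0 0 0.0135 0 0.0035 0.02; 0 0 0 0 0 0 0.02")

```text
t: 6.62
eef_pos: [0.6971, -0.046, 0.293]
ee_rot: [3.141, -0.001, -0.182]
force: [0.8, -4.5, 3.6]
width: 0.0258
gripper_force: 12.0
```

```bash
python3 st.py
```

```text
t 6.625 r 0.19558676219555018 th 1.8856687984651637 dx,dz 0.0606 0.186 lat 3.0488647884222434e-05 F [ 0.8 -4.5  3.6] tang(close=-) 0.39 rad 3.96 w 0.025756913920194795 12.000348418951035
```

>>> move_arm(rows="0 0 0 0 0 0 0.02; 0 0 0 -0.0055 0 -0.0017 0.02; 0 0 0 -0.0055 0 -0.0016 0.02; 0 0 0 -0.0055 0 -0.0015 0.02; 0 0 0 -0.0055 0 -0.0014 0.02; 0 0 0 0 0 0 0.02")

```text
t: 7.38
eef_pos: [0.6735, -0.0416, 0.2986]
ee_rot: [3.141, 0.001, -0.182]
force: [-1.8, -6.0, 0.2]
width: 0.0258
gripper_force: 12.0
```

```bash
python3 st.py
```

```text
t 7.375 r 0.1950436645486455 th 1.7596911865038716 dx,dz 0.0366 0.1916 lat 7.749562151702627e-05 F [-1.8 -6.   0.2] tang(close=-) -0.71 rad 0.12 w 0.025836530292930975 12.00012981891632
```

>>> move_arm(rows="0 0 0 0 0 0 0.02; 0 0 0 0 0 0 0.02; 0 0 0 -0.0015 0 -0.0002 0.02; 0 0 0 -0.0015 0 -0.0002 0.02; 0 0 0 0 0 0 0.02", squeeze=4)

```text
t: 8.0
eef_pos: [0.6708, -0.0411, 0.299]
ee_rot: [3.141, 0.001, -0.182]
force: [-1.6, -4.4, 0.6]
width: 0.0264
gripper_force: 4.0
```

```bash
python3 st.py
```

```text
t 8.0 r 0.19492723169899032 th 1.745338440580458 dx,dz 0.0339 0.192 lat 5.1474544051704894e-05 F [-1.6 -4.4  0.6] tang(close=-) -0.87 rad 0.47 w 0.0263527343279477 4.0000843070447445
```

>>> move_arm(rows="0 0 0 -0.0013 0 -0.0002 0.02; 0 0 0 -0.0013 0 -0.0002 0.02; 0 0 0 -0.0013 0 -0.0002 0.02; 0 0 0 0 0 0 0.02")

```text
t: 8.5
eef_pos: [0.6669, -0.0404, 0.2995]
ee_rot: [3.141, 0.001, -0.182]
force: [-1.2, -4.8, 1.2]
width: 0.0258
gripper_force: 4.0
```

```bash
python3 st.py
```

```text
t 8.5 r 0.19484831143924683 th 1.7250192540205431 dx,dz 0.0299 0.1925 lat 6.675115396150327e-05 F [-1.2 -4.8  1.2] tang(close=-) -0.49 rad 1.14 w 0.02575548520472102 3.999962266534567
```

>>> move_arm(rows="0 0 0 -0.0013 0 -0.0002 0.02; 0 0 0 -0.0013 0 -0.0002 0.02; 0 0 0 -0.0013 0 -0.0002 0.02; 0 0 0 0 0 0 0.02")

```text
t: 9.0
eef_pos: [0.663, -0.0397, 0.3]
ee_rot: [3.141, 0.002, -0.182]
force: [-1.7, -4.5, 0.1]
width: 0.026
gripper_force: 4.0
```

```bash
python3 st.py
```

```text
t 9.0 r 0.19476669553797266 th 1.7045235033951531 dx,dz 0.026 0.193 lat 9.093391387121167e-06 F [-1.7 -4.5  0.1] tang(close=-) -0.9 rad 0.01 w 0.02601249793207531 4.00014353916049
```

>>> move_arm(rows="0 0 0 -0.0013 0 -0.0001 0.02; 0 0 0 -0.0013 0 -0.0001 0.02; 0 0 0 -0.0013 0 -0.0001 0.02; 0 0 0 -0.0013 0 -0.0001 0.02; 0 0 0 0 0 0 0.02")

```text
t: 9.62
eef_pos: [0.6579, -0.0387, 0.3005]
ee_rot: [3.141, 0.002, -0.182]
force: [-1.4, -5.0, 1.2]
width: 0.0257
gripper_force: 4.0
```

```bash
python3 st.py
```

```text
t 9.625 r 0.19459480994284864 th 1.6778051528015856 dx,dz 0.0208 0.1935 lat 5.6295003032170044e-05 F [-1.4 -5.   1.2] tang(close=-) -0.55 rad 1.16 w 0.025681043140683757 4.00000624358654
```

>>> move_arm(rows="0 0 0 -0.0013 0 -0.0001 0.02; 0 0 0 -0.0013 0 -0.0001 0.02; 0 0 0 -0.0013 0 -0.0001 0.02; 0 0 0 -0.0013 0 -0.0001 0.02; 0 0 0 0 0 0 0.02")

```text
t: 10.25
eef_pos: [0.6528, -0.0378, 0.3008]
ee_rot: [3.141, 0.002, -0.182]
force: [-1.9, -5.1, 0.6]
width: 0.0263
gripper_force: 4.0
```

```bash
python3 st.py
```

```text
t 10.25 r 0.19446377548319976 th 1.6508722241485105 dx,dz 0.0156 0.1938 lat 5.590901536777037e-05 F [-1.9 -5.1  0.6] tang(close=-) -1.03 rad 0.49 w 0.02631951998494087 3.999942932277918
```

>>> move_arm(rows="0 0 0 -0.0013 0 -0.0001 0.02; 0 0 0 -0.0013 0 -0.0001 0.02; 0 0 0 -0.0013 0 -0.0001 0.02; 0 0 0 -0.0013 0 -0.0001 0.02; 0 0 0 0 0 0 0.02")

```text
t: 10.88
eef_pos: [0.6476, -0.0368, 0.301]
ee_rot: [3.141, 0.002, -0.182]
force: [-2.3, -4.9, 0.5]
width: 0.0261
gripper_force: 4.0
```

```bash
python3 st.py
```

```text
t 10.875 r 0.1943166791463747 th 1.6235384825299575 dx,dz 0.0102 0.194 lat 6.621470197642671e-05 F [-2.3 -4.9  0.5] tang(close=-) -1.39 rad 0.41 w 0.026055871756596134 4.000034015625715
```

>>> move_arm(rows="0 0 0 -0.0013 0 0 0.02; 0 0 0 -0.0013 0 0 0.02; 0 0 0 -0.0013 0 0 0.02; 0 0 0 -0.0013 0 0 0.02; 0 0 0 0 0 0 0.02")

```text
t: 11.5
eef_pos: [0.6432, -0.036, 0.3012]
ee_rot: [3.141, 0.001, -0.182]
force: [1.6, -7.4, -0.3]
width: 0.0259
gripper_force: 4.0
```

```bash
python3 st.py
```

```text
t 11.5 r 0.19427058171005096 th 1.6004442269776966 dx,dz 0.0058 0.1942 lat 2.0922849853077523e-05 F [ 1.6 -7.4 -0.3] tang(close=-) 2.92 rad -0.24 w 0.025875081763194006 4.000179022550583
```

Contact with the stay, about +3 N. Easing off and releasing.

>>> move_arm(rows="0 0 0 0.0006 0.0007 0 0.02; 0 0 0 0 0 0 0.02; 0 0 0 0 0 0 0.02")

```text
t: 11.88
eef_pos: [0.6433, -0.0361, 0.3012]
ee_rot: [-3.142, 0.001, -0.182]
force: [1.1, -4.4, -5.1]
width: 0.0262
gripper_force: 4.0
```

```bash
python3 st.py
```

```text
t 11.875 r 0.19433464190428493 th 1.6011710920637152 dx,dz 0.0059 0.1942 lat -1.3403572101086298e-05 F [ 1.1 -4.4 -5.1] tang(close=-) 2.04 rad -4.99 w 0.02620192461635007 3.9998869970440865
```

>>> move_arm(rows="0 0 0 0.0005 0.0003 0 0.02; 0 0 0 0 0 0 0.02; 0 0 0 0 0 0 0.035; 0 0 0 0 0 0 0.05; 0 0 0 0 0 0 0.06; 0 0 0 0 0 0 0.06; 0 0 0 0 0 0 0.06")

```text
t: 12.75
eef_pos: [0.6438, -0.0366, 0.3023]
ee_rot: [-3.142, -0.0, -0.182]
force: [-0.4, -0.8, 0.2]
width: 0.0596
gripper_force: 0.0
```

```bash
python3 - <<'E'
from h import *
print(arm.get_state()['force'],arm.get_state()['width'])
im,d=arm.grab_frame('scene'); cv2.imwrite('pics/s2.png',cv2.resize(im[100:290,150:400],(750,570),interpolation=cv2.INTER_CUBIC))
E
```

```text
[-0.41197727 -0.77041654  0.24396313] 0.059583687816241154
```

View pics/s2.png

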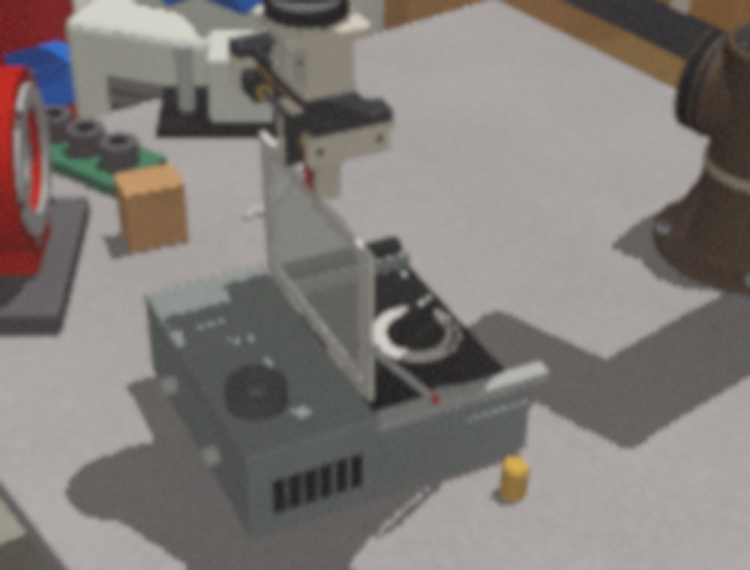

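The guard stands propped on its stay at about 1.6 rad and the fingers are clear of it. The dial on the deck is now exposed. Next I'll go up, forward and down to look at it.

>>> move_arm(rows="0 0 0 0 0 -0.015 0.06; 0 0 0 0 0 -0.025 0.06; 0 0 0 -0.01 0 -0.025 0.06; 0 0 0 -0.04 0 0 0.06; 0 0 0 -0.045 0 0.015 0.06; 0 0 0 -0.045 0 0.04 0.06; 0 0 0 -0.035 0 0.04 0.06; 0 0 0 0 0 0.01 0.06")

```text
t: 13.8
eef_pos: [0.4687, -0.0052, 0.2614]
ee_rot: [3.141, 0.002, -0.181]
force: [0.5, 1.0, 0.9]
width: 0.0602
gripper_force: 0.0
```

>>> move_arm(rows="0 0 0 0 0 0 0.06; 0 0 0 0 0 0 0.06; 0 0 0 0 0 0 0.06")

```text
t: 14.18
eef_pos: [0.4728, -0.0049, 0.2629]
ee_rot: [-3.141, -0.001, -0.182]
force: [0.9, -0.1, -0.4]
width: 0.0597
gripper_force: 0.0
```

```bash
python3 go.py .523 -.014 .15; python3 - <<'E'
from h import *
c=cam('wrist'); im,d=arm.grab_frame('wrist'); cv2.imwrite('pics/w3.png',im); np.save('pics/w3.npy',d); np.savez('pics/w3c.npz',K=c[0],k1=c[1],W=c[2])
p=proj(c,[.5229,-.0138,.08]);print(p)
x,y=[int(np.clip(v-k,0,m)) for v,k,m in ((p[0],90,380),(p[1],75,270))]; print(x,y)
cv2.imwrite('pics/w3z.png',cv2.resize(im[y:y+150,x:x+180],(720,600),interpolation=cv2.INTER_CUBIC))
E
```

```text
pos [ 0.4728 -0.0049  0.2629] rot [-1.7998e+02 -6.0000e-02 -1.0430e+01] delta [ 5.09e-02 -1.00e-04  1.13e-01]
[274.41170625 132.85720839]
184 57
```

View pics/w3z.png

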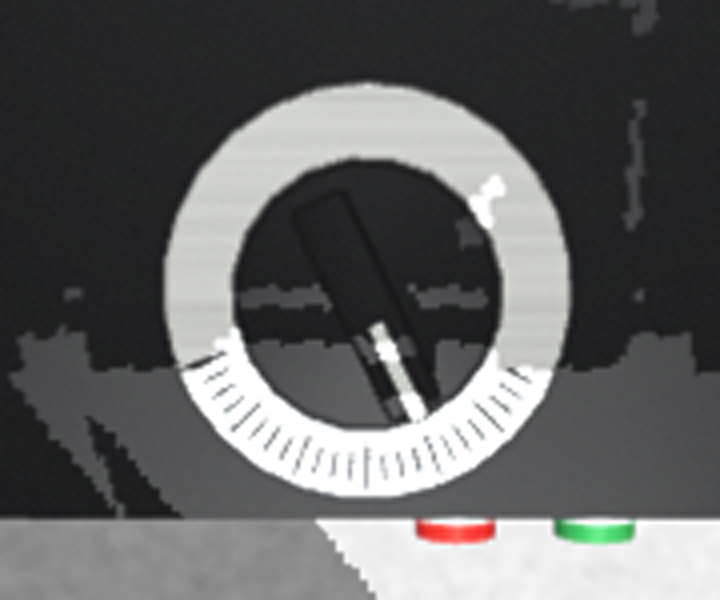

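The crop shows the bezel centre at (367,290). The dial bar's corners are (292,215), (343,190), (385,420) and (437,397), with the pointer end at the lower right. I'll convert these to positions.

```bash
python3 - <<'E'
from h import *
z=np.load('pics/w3c.npz'); c=(z['K'],float(z['k1']),z['W']); d=np.load('pics/w3.npy')
g=lambda p:(184+(p[0]+.5)/4-.5,57+(p[1]+.5)/4-.5)
P=[plane(c,g(p),.112)[:2] for p in ((292,215),(343,190),(437,397),(385,420))]
for i in range(4): print(P[i].round(4),np.linalg.norm(P[i]-P[i-1]).round(4))
C=np.mean(P,0);print('bar centre',C)
for a,b in ((0,3),(1,2)): v=P[b]-P[a]; print('dir to pointer deg',np.degrees(np.arctan2(v[1],v[0])))
v=plane(c,g((418,412)),.112)-plane(c,g((378,325)),.112);print('pointer',np.degrees(np.arctan2(v[1],v[0])))
im=cv2.imread('pics/w3.png'); 
m=((im.min(2)>140)).astype(np.uint8);m[:80]=0;m[185:]=0;m[:,:220]=0;m[:,330:]=0
k=max(cv2.findContours(m,0,2)[0],key=cv2.contourArea);(e,ax,an)=cv2.fitEllipse(k); print('bezel',e,ax,plane(c,e,.0765),cv2.minEnclosingCircle(k))
for p in ((325,230),(365,300),(405,380)):
    u,v=[int(round(t)) for t in g(p)]; print('bar z',dep(c,(u,v),d[v,u]).round(4))
E
```

```text
[ 0.546  -0.0031] 0.0471
[ 0.549  -0.0145] 0.0117
[ 0.5032 -0.0264] 0.0473
[ 0.5003 -0.0146] 0.0122
bar centre [ 0.52459968 -0.01464386]
dir to pointer deg -165.94280552437397
dir to pointer deg -165.38002904804787
pointer -165.3084462245905
bezel (275.3180236816406, 129.38311767578125) (100.52574157714844, 102.69237518310547) [ 0.52567031 -0.01516371  0.0765    ] ((275.08154296875, 129.46566772460938), 51.538997650146484)
bar z [ 0.5418 -0.0094  0.1102]
bar z [ 0.5256 -0.0149  0.1099]
bar z [ 0.5075 -0.0203  0.1108]
```

>>> move_arm(rows="0 0 0 0.0265 0 0.02 0.045; 0 0 0 0.0265 0 0.02 0.045; 0 0 -8.3 0 0 0.02 0.045; 0 0 -8.3 0 0 0.02 0.045; 0 0 -8.3 0 0 0.02 0.045; 0 0 0 0 0 0.01 0.045; 0 0 0 0 0 0 0.045; 0 0 0 0 0 0 0.045")

```text
t: 15.22
eef_pos: [0.5244, -0.0145, 0.153]
ee_rot: [3.141, -0.001, 0.251]
force: [-0.7, 0.9, 1.1]
width: 0.0451
gripper_force: 0.0
```

```bash
python3 go.py .5249 -.0148 .097; python3 -c "
from h import *
print(arm.get_state()['q'].round(3),arm.get_state()['force'])"
```

```text
pos [ 0.5244 -0.0145  0.153 ] rot [ 1.7999e+02 -7.0000e-02  1.4400e+01] delta [0.0003 0.0004 0.056 ]
[ 0.347  0.182 -0.433  0.    -0.955  1.475] [-0.69408076  0.93147599  1.11716116]
```

>>> move_arm(rows="0 0 0 0 0.0003 0.018 0.045; 0 0 0 0 0 0.018 0.045; 0 0 0 0 0 0.014 0.045; 0 0 0 0 0 0.006 0.045; 0 0 0 0 0 0 0.045; 0 0 0 0 0 0 0.03; 0 0 0 0 0 0 0.02", squeeze=15)

```text
t: 16.1
eef_pos: [0.5242, -0.0148, 0.0967]
ee_rot: [-3.142, -0.001, 0.253]
force: [-0.8, 0.0, 0.6]
width: 0.0306
gripper_force: 0.0
```

>>> move_arm(rows="0 0 0 0 0 0 0.008; 0 0 0 0 0 0 0.008; 0 0 0 0 0 0 0.008; 0 0 0 0 0 0 0.008")

```text
t: 16.6
eef_pos: [0.5239, -0.0148, 0.0963]
ee_rot: [-3.142, -0.0, 0.253]
force: [-1.1, 1.2, 2.2]
width: 0.0129
gripper_force: 14.9
```

```bash
cat > s.py <<'E'
from h import *
s=arm.get_state(); print(s['t'],s['eef_pos'].round(4),'yaw',s['ee_rot'][2].round(4),'F',s['force'].round(1),'M',s['moment'].round(3),'w',s['width'].round(4),s['gripper_force'],'j6',s['joint_efforts'][5].round(3))
E
python3 s.py
```

```text
Traceback (most recent call last):
  File "s.py", line 2, in <module>
    s=arm.get_state(); print(s['t'],s['eef_pos'].round(4),'yaw',s['ee_rot'][2].round(4),'F',s['force'].round(1),'M',s['moment'].round(3),'w',s['width'].round(4),s['gripper_force'],'j6',s['joint_efforts'][5].round(3))
                                                                                                                                             ^^^^^^^^^^^^^^^^
AttributeError: 'float' object has no attribute 'round'
```

>>> move_arm(rows="0 0 4 0 0 0 0.008; 0 0 4 0 0 0 0.008; 0 0 4 0 0 0 0.008; 0 0 4 0 0 0 0.008; 0 0 4 0 0 0 0.008; 0 0 3 0 0 0 0.008")

```text
t: 17.35
eef_pos: [0.5239, -0.0143, 0.0964]
ee_rot: [-3.141, -0.0, -0.15]
force: [-2.4, 4.7, 3.6]
width: 0.0127
gripper_force: 14.9
```

```bash
sed -i "s/s\['width'\].round(4)/s['width']/" s.py; python3 s.py
```

```text
17.35 [ 0.5239 -0.0143  0.0964] yaw -0.1503 F [-2.4  4.7  3.6] M [1.933 0.928 0.11 ] w 0.012742803559908467 14.942838102579117 j6 0.446
```

>>> move_arm(rows="0 0 1.5 0 0 0 0.008; 0 0 1.5 0 0 0 0.008; 0 0 1 0 0 0 0.008")

```text
t: 17.73
eef_pos: [0.5239, -0.0142, 0.0964]
ee_rot: [-3.141, -0.0, -0.219]
force: [-3.2, 5.8, 3.4]
width: 0.0131
gripper_force: 14.9
```

```bash
python3 s.py
```

```text
17.725 [ 0.5239 -0.0142  0.0964] yaw -0.2188 F [-3.2  5.8  3.4] M [2.071 0.95  0.183] w 0.01313881401031894 14.942753612995148 j6 0.045
```

>>> move_arm(rows="0 0 1 0 0 0 0.008; 0 0 1 0 0 0 0.008; 0 0 0.5 0 0 0 0.008")

```text
t: 18.1
eef_pos: [0.5239, -0.0141, 0.0963]
ee_rot: [-3.141, -0.0, -0.262]
force: [-2.1, 6.4, 4.2]
width: 0.013
gripper_force: 14.9
```

```bash
python3 s.py
```

```text
18.1 [ 0.5239 -0.0141  0.0963] yaw -0.2621 F [-2.1  6.4  4.2] M [2.108 0.999 0.152] w 0.012993359214964348 14.942900240421295 j6 -0.07
```

>>> move_arm(rows="0 0 1.5 -0.0004 -0.0007 0 0.008; 0 0 1.5 0 0 0 0.008; 0 0 0.5 0 0 0 0.008")

```text
t: 18.48
eef_pos: [0.524, -0.014, 0.0963]
ee_rot: [-3.141, -0.0, -0.324]
force: [-1.4, 2.9, 4.0]
width: 0.013
gripper_force: 14.9
```

```bash
python3 s.py
```

```text
18.475 [ 0.524  -0.014   0.0963] yaw -0.3238 F [-1.4  2.9  4. ] M [0.97  0.271 0.13 ] w 0.013010458023289624 14.940388351678848 j6 -0.16
```

>>> move_arm(rows="0 0 1.5 0 -0.0003 0 0.008; 0 0 1.5 0 0 0 0.008; 0 0 0.5 0 0 0 0.008")

```text
t: 18.85
eef_pos: [0.5239, -0.0139, 0.0963]
ee_rot: [-3.142, -0.0, -0.385]
force: [-1.9, 0.6, 5.0]
width: 0.013
gripper_force: 14.9
```

```bash
python3 s.py
```

```text
18.85 [ 0.5239 -0.0139  0.0963] yaw -0.385 F [-1.9  0.6  5. ] M [0.382 0.117 0.112] w 0.01302871905287049 14.939748644828796 j6 -0.16
```

>>> move_arm(rows="0 0 1.5 0 0 0 0.008; 0 0 1.5 0 0 0 0.008; 0 0 1 0 0 0 0.008")

```text
t: 19.23
eef_pos: [0.524, -0.0138, 0.0963]
ee_rot: [-3.141, -0.0, -0.455]
force: [-0.9, 1.3, 5.6]
width: 0.0128
gripper_force: 14.9
```

```bash
python3 s.py
```

```text
19.225 [ 0.524  -0.0138  0.0963] yaw -0.4553 F [-0.9  1.3  5.6] M [0.478 0.149 0.1  ] w 0.012837533444024708 14.939896613359451 j6 0.05
```

>>> move_arm(rows="0 0 1.5 0 0 0 0.008; 0 0 1.5 0 0 0 0.008; 0 0 1 0 0 0 0.008")

```text
t: 19.6
eef_pos: [0.524, -0.0137, 0.0963]
ee_rot: [-3.141, -0.0, -0.525]
force: [-0.0, 1.5, 5.4]
width: 0.0127
gripper_force: 14.9
```

```bash
python3 s.py
```

```text
19.6 [ 0.524  -0.0137  0.0963] yaw -0.5251 F [-0.   1.5  5.4] M [0.66  0.088 0.105] w 0.012731512087132949 14.94004100561142 j6 0.042
```

>>> move_arm(rows="0 0 1.5 0 0 0 0.008; 0 0 1.5 0 0 0 0.008; 0 0 1 0 0 0 0.008")

```text
t: 19.98
eef_pos: [0.5241, -0.0136, 0.0963]
ee_rot: [-3.141, -0.0, -0.595]
force: [0.5, 2.2, 5.1]
width: 0.013
gripper_force: 14.9
```

```bash
python3 s.py
```

```text
19.975 [ 0.5241 -0.0136  0.0963] yaw -0.5949 F [0.5 2.2 5.1] M [ 0.861 -0.008  0.164] w 0.012978264234120719 14.940197467803955 j6 0.049
```

>>> move_arm(rows="0 0 1.2 0 0 0 0.008; 0 0 1.2 0 0 0 0.008; 0 0 0.6 0 0 0 0.008")

```text
t: 20.35
eef_pos: [0.5241, -0.0136, 0.0963]
ee_rot: [-3.141, -0.0, -0.647]
force: [-0.1, 1.9, 5.2]
width: 0.0132
gripper_force: 14.9
```

```bash
python3 s.py
```

```text
20.35 [ 0.5241 -0.0136  0.0963] yaw -0.647 F [-0.1  1.9  5.2] M [ 1.002 -0.094  0.08 ] w 0.013245518265221046 14.940530061721802 j6 -0.06
```

>>> move_arm(rows="0 0 1.5 0 0 0 0.008; 0 0 1.5 0 0 0 0.008; 0 0 1 0 0 0 0.008")

```text
t: 20.72
eef_pos: [0.5241, -0.0135, 0.0963]
ee_rot: [-3.141, -0.0, -0.717]
force: [0.1, 1.9, 6.4]
width: 0.0129
gripper_force: 15.0
```

```bash
python3 s.py
```

```text
20.725 [ 0.5241 -0.0135  0.0963] yaw -0.7169 F [0.1 1.9 6.4] M [ 1.18  -0.118  0.187] w 0.012927776277975906 15.022817552089691 j6 -0.056
```

>>> move_arm(rows="0 0 0.8 0 0 0 0.008; 0 0 0.7 0 0 0 0.008; 0 0 0 0 0 0 0.008")

```text
t: 21.1
eef_pos: [0.5241, -0.0135, 0.0963]
ee_rot: [-3.141, -0.0, -0.742]
force: [-0.3, 3.6, 5.2]
width: 0.0134
gripper_force: 15.1
```

```bash
python3 s.py; python3 s.py
```

```text
21.1 [ 0.5241 -0.0135  0.0963] yaw -0.7424 F [-0.3  3.6  5.2] M [ 1.239 -0.103  0.274] w 0.013429304296241366 15.091528594493866 j6 -0.351
21.1 [ 0.5241 -0.0135  0.0963] yaw -0.7424 F [-0.3  3.6  5.2] M [ 1.239 -0.103  0.274] w 0.013429304296241366 15.091528594493866 j6 -0.351
```

>>> move_arm(rows="0 0 0.5 0 0 0 0.008; 0 0 0 0 0 0 0.008")

```text
t: 21.35
eef_pos: [0.5241, -0.0135, 0.0963]
ee_rot: [-3.141, -0.0, -0.751]
force: [0.5, 3.3, 5.9]
width: 0.013
gripper_force: 15.1
```

```bash
python3 s.py
```

```text
21.35 [ 0.5241 -0.0135  0.0963] yaw -0.751 F [0.5 3.3 5.9] M [ 1.28  -0.114  0.303] w 0.013010343844875743 15.134646892547607 j6 -0.345
```

The stop is felt: the moment is 0.30 N m against about 0.12 drag, and it rises with angle. Releasing and retreating.

>>> move_arm(rows="0 0 0 0 0 0 0.015; 0 0 0 0 0 0 0.025; 0 0 0 0 0 0 0.045; 0 0 0 0 0 0 0.045; 0 0 0 0 0 -0.015 0.045; 0 0 0 0 0 -0.02 0.045; 0 0 0 0 0 -0.02 0.045; 0 0 0 0 0 -0.02 0.045")

```text
t: 22.35
eef_pos: [0.5239, -0.0138, 0.173]
ee_rot: [-3.141, -0.001, -0.751]
force: [0.3, -1.2, -0.6]
width: 0.0449
gripper_force: 0.0
```

>>> move_arm(rows="0 0 -8 0 0 -0.01 0.045; 0 0 -8 0 0 -0.01 0.045; 0 0 -8 0 0 -0.01 0.045; 0 0 -8 0 0 0 0.045; 0 0 0 -0.025 0 0 0.045; 0 0 0 -0.025 0 0 0.045; 0 0 0 0 0 0 0.045; 0 0 0 0 0 0 0.045")

```text
t: 23.35
eef_pos: [0.4753, -0.0041, 0.2022]
ee_rot: [-3.141, -0.002, -0.192]
force: [0.0, -0.2, 0.6]
width: 0.0449
gripper_force: 0.0
```

```bash
python3 s.py; python3 - <<'E'
from h import *
c=cam('wrist'); im,d=arm.grab_frame('wrist'); s,_=arm.grab_frame('scene')
p=proj(c,[.5245,-.0145,.1]); x,y=int(np.clip(p[0]-100,0,360)),int(np.clip(p[1]-75,0,270)); print(x,y)
cv2.imwrite('pics/e.png',np.hstack([cv2.resize(im[y:y+150,x:x+200],(400,300)),cv2.resize(s[110:260,160:360],(400,300))]))
E
```

```text
23.35 [ 0.4753 -0.0041  0.2022] yaw -0.1917 F [ 0.  -0.2  0.6] M [-0.053 -0.021 -0.01 ] w 0.04490298203048413 0.0 j6 -0.014
175 67
```

View pics/e.png

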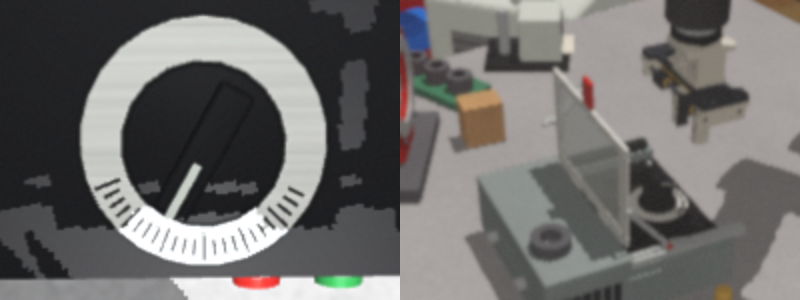

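The guard stays propped. The pointer is now lower left. I'll check the bar angle for springback.

```bash
python3 - <<'E'
from h import *
c=cam('wrist'); im,d=arm.grab_frame('wrist'); 
e=cv2.imread('pics/e.png')[:,:400]; 
x,y=175,67
roi=im[y:y+150,x:x+200]
cv2.imwrite('pics/e2.png',cv2.resize(cv2.convertScaleAbs(roi[25:125,50:150],alpha=2.5,beta=10),(600,600),interpolation=cv2.INTER_CUBIC))
m=(roi.min(2)>120).astype(np.uint8)
yy,xx=np.mgrid[:150,:200]; m[((xx-102)**2+(yy-68)**2)>38**2]=0
n,l,s,_=cv2.connectedComponentsWithStats(m); i=1+np.argmax(s[1:,4]); v,u=np.where(l==i); print(s[i])
P=np.array([plane(c,(a+x,b+y),.112)[:2] for a,b in zip(u,v)],np.float32)
f=cv2.fitLine(P,2,0,.01,.01).ravel(); print('pointer yaw',np.degrees(np.arctan2(f[1],f[0])), 'mean',P.mean(0))
E
```

```text
[ 86  82  14  22 107]
pointer yaw -40.13424 mean [ 0.51521385 -0.00722921]
```

View pics/e2.png

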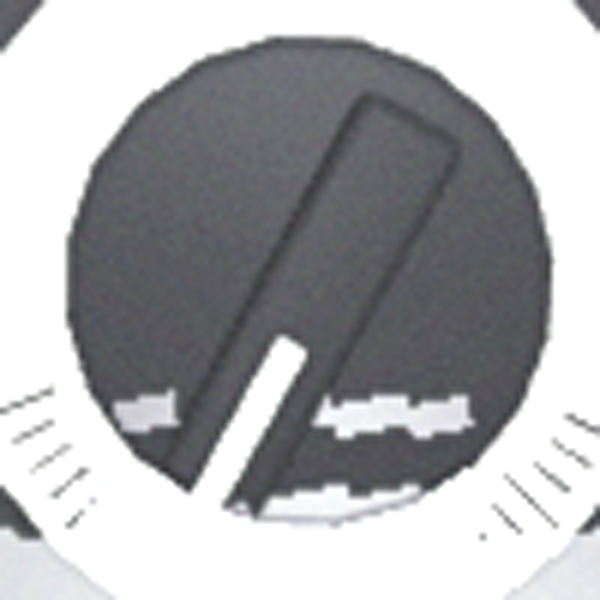

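The bar's yaw is about -40.3°, against -43° while gripped. That leaves the residual contact uncertain, so I'll regrasp gently and verify with averaged moments.

>>> move_arm(rows="0 0 0 0.025 0 0 0.045; 0 0 0 0.025 0 0 0.045; 0 0 7.5 0 0 0.008 0.045; 0 0 7.5 0 0 0.008 0.045; 0 0 7.5 0 0 0.01 0.045; 0 0 7.5 0 0 0.01 0.045; 0 0 0 0 0 0.01 0.045; 0 0 0 0 0 0 0.045")

```text
t: 24.5
eef_pos: [0.5234, -0.014, 0.1542]
ee_rot: [3.14, 0.001, -0.713]
force: [0.9, 0.1, 0.2]
width: 0.0448
gripper_force: 0.0
```

```bash
python3 go.py .5243 -.0142 .0968; cat > av.py <<'E'
from h import *
S=[]
for i in range(10): arm.grab_frame('top'); s=arm.get_state(); S.append(np.r_[s['moment'],s['force'],s['ee_rot'][2],s['joint_efforts'][5],s['gripper_force']])
S=np.array(S);print(s['t'],'M',S[:,:3].mean(0).round(3),'sd',S[:,2].std().round(3),'F',S[:,3:6].mean(0).round(2),'yaw',np.degrees(S[:,6].mean()).round(2),'j6',S[:,7].mean().round(3),S[:,8].mean().round(2),s['eef_pos'].round(4))
E
python3 av.py
```

```text
pos [ 0.5234 -0.014   0.1542] rot [ 1.799e+02  6.000e-02 -4.086e+01] delta [ 0.0009 -0.0005  0.0574]
25.0 M [0.035 0.002 0.007] sd 0.035 F [-0.13 -0.2   0.22] yaw -40.95 j6 0.018 0.0 [ 0.5238 -0.0138  0.1553]
```

>>> move_arm(rows="0 0 0 0.0005 0 0.018 0.045; 0 0 0 0 0 0.018 0.045; 0 0 0 0 0 0.014 0.045; 0 0 0 0 0 0.008 0.045; 0 0 0 0 0 0 0.045; 0 0 0 0 0 0 0.03; 0 0 0 0 0 0 0.02", squeeze=15)

```text
t: 25.88
eef_pos: [0.5245, -0.014, 0.0977]
ee_rot: [-3.141, -0.001, -0.716]
force: [-0.5, -0.8, 0.2]
width: 0.0301
gripper_force: 0.0
```

>>> move_arm(rows="0 0 0 0 0 0 0.008; 0 0 0 0 0 0 0.008; 0 0 0 0 0 0 0.008; 0 0 0 0 0 0 0.008")

```text
t: 26.38
eef_pos: [0.5245, -0.0139, 0.0974]
ee_rot: [-3.141, -0.0, -0.715]
force: [0.5, 2.7, 2.9]
width: 0.013
gripper_force: 15.0
```

```bash
python3 av.py
```

```text
26.875 M [ 1.42  -0.055  0.191] sd 0.03 F [0.39 4.04 3.35] yaw -40.99 j6 -0.196 15.01 [ 0.5245 -0.0139  0.0974]
```

>>> move_arm(rows="0 0 0.4 0 0 0 0.008; 0 0 0 0 0 0 0.008")

```text
t: 27.12
eef_pos: [0.5245, -0.0139, 0.0974]
ee_rot: [-3.141, -0.0, -0.723]
force: [0.4, 5.4, 3.4]
width: 0.0124
gripper_force: 15.1
```

```bash
python3 av.py
```

```text
27.625 M [ 1.96  -0.145  0.245] sd 0.025 F [0.58 5.05 4.83] yaw -41.41 j6 -0.244 15.05 [ 0.5245 -0.0139  0.0974]
```

Averaged moment is 0.245 N m, so about 0.12 on the stop (about 5 N), which the dial's drag can hold. Releasing gently.

>>> move_arm(rows="0 0 0 0 0 0 0.008; 0 0 0 0 0 0 0.014; 0 0 0 0 0 0 0.018; 0 0 0 0 0 0 0.03; 0 0 0 0 0 0 0.045; 0 0 0 0 0 0 0.045; 0 0 0 0 0 -0.01 0.045; 0 0 0 0 0 -0.02 0.045", squeeze=3)

```text
t: 28.62
eef_pos: [0.5236, -0.0143, 0.1274]
ee_rot: [3.14, 0.001, -0.723]
force: [0.5, 1.0, 0.0]
width: 0.045
gripper_force: 0.0
```

>>> move_arm(rows="0 0 0 0 0 -0.02 0.045; 0 0 0 0 0 -0.02 0.045; 0 0 -8 0 0 -0.01 0.045; 0 0 -8 0 0 -0.01 0.045; 0 0 -8 -0.01 0 -0.01 0.045; 0 0 -6 -0.02 0 0 0.045; 0 0 0 -0.02 0 0 0.045; 0 0 0 0 0 0 0.045")

```text
t: 29.62
eef_pos: [0.4757, 0.0002, 0.1982]
ee_rot: [-3.141, -0.001, -0.198]
force: [0.1, 0.3, -0.5]
width: 0.0451
gripper_force: 0.0
```

```bash
python3 av.py; python3 - <<'E'
from h import *
c=cam('wrist'); im,d=arm.grab_frame('wrist'); p=proj(c,[.5245,-.0145,.112])
m=(im.min(2)>120).astype(np.uint8); yy,xx=np.mgrid[:420,:560]
q=proj(c,[.5245,-.0145,.09]); m[((xx-q[0])**2+(yy-q[1])**2)>38**2]=0
n,l,s,k=cv2.connectedComponentsWithStats(m); i=1+np.argmax(s[1:,4]); v,u=np.where(l==i); print(s[i])
P=np.array([plane(c,(a,b),.112)[:2] for a,b in zip(u,v)],np.float32)
f=cv2.fitLine(P,2,0,.01,.01).ravel(); print('pointer yaw',np.degrees(np.arctan2(f[1],f[0])),P.mean(0))
E
```

```text
30.125 M [-0.006 -0.018 -0.012] sd 0.023 F [-0.02 -0.09 -0.09] yaw -11.41 j6 -0.008 0.0 [ 0.4766 -0.      0.197 ]
[263 150  18  28 137]
pointer yaw -40.20958 [ 0.5137724  -0.00595641]
```

```bash
python3 -c "
from station import arm
print(arm.job_done())"
```

```text
the job is handed in; nothing more can be done
None
```

The job is handed in: the guard stands propped on its stay at about 1.6 rad, the dial was turned clockwise until I felt the end stop and left snug there at an estimated 5 N, and the arm is clear; the hand-in returned no verdict.

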